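# Set the telescopic stand to its mark and flip the cam lever shut

## Robot

A 7-joint arm with a two-finger parallel gripper is mounted at the origin on a cart in front of the work surface, level with it; the furniture and walls round the work are solid. World frame = base frame: x ahead of the robot, y to its left, z up, the work surface at z = 0. Lengths are in m, angles in rad, forces in N, time in s.
With the tool pointing down it reaches from about 0.35 to 0.9 m from the base axis. Payload 8.1 kg.
Tool frame: the origin (TCP) lies at the very end of the fingers, on their centre line; the grasp point (between the pads) lies 19 mm behind it; z points along the fingers, y is the line along which they close (so a half turn about z gives the same grasp; the last joint's range is limited). The gripper opens to 92 mm and grips with 3 to 60 N. Pads are 19 mm wide; open, the fingers measure 130 mm over their backs; the gripper's body (75 mm by 190 mm) begins 47 mm behind the grasp point.
Start: joints at [-1.251, 0.434, 0.025, 1.573, -0.012, 1.134, -0.075], TCP at [0.256, 0.57, 0.227] pointing down, gripper open.
Joint ranges: [-2.62, 2.62], [-0.44, 2.09], [-1.27, 1.32], [0.08, 2.57], [-1.32, 4.46], [0.12, 2], [-2.74, 2.74]. Speed limits (rad/s): [2.22, 2.22, 3.01, 3.01, 3.14, 3.14, 3.14].

## Interface

Orientations are given as a unit quaternion [w, x, y, z].
In Python, from workcell import ctrl, imaging, job gives the robot as it stands. The module is installed in compiled form; this text tells all that it offers.
- The arm moves only by the tool move_arm, never from a script. Its argument "steps" is one flat list of numbers, 7 for each row, row after row: the closure, from -1 (fully open) to 1 (shut), so that 0 is half open, then the shift along the tool's x, y, z in m, then the turn, a rotation vector about the tool's x, y, z in degrees. In form: [gripper, dx, dy, dz, wx, wy, wz, gripper, dx, dy, dz, wx, wy, wz, ...]. A call has 1 to 20 rows; each row shifts and turns the commanded pose from where the row before left it, along the tool's axes as they then stand; what a row does not reach is not made up. A row lasts 1/8 s, in which the tool goes at most 62.5 mm and 10.7 degrees, less where a joint would pass 70% of its speed; a pose out of reach is approached as far as the arm can. A call is refused whole if a number of a shift passes 0.0625 or a number of a turn 10.7, either way. A call with a gripper value outside its range is refused whole. The fingers move at their own pace and stop on an object; "squeeze" is the grip in N (left out, the last holds). Time passes only in rows, so rows that do not move let the fingers close. It gives the time, the measured TCP pose, the force, the opening and the grip force at its end, in the units of the state.
- ctrl.read_state(): the state, without advancing time (a new reading comes with each control period).
- imaging.read_camera(name): name is "scene" or "top" or "wrist"; returns (picture, depth): 384x512x3 uint8, blue, green, red; 384x512 float32, m along the optical axis (not along the pixel's ray), 0 where there is no reading.
- imaging.calibration(name): a dict with "K" (3x3 intrinsics, pixels), "k1" (the pictures are not rectified: a ray, as slopes to the right and down, at radius r is drawn at 1 + k1 r^2 times it, then the intrinsics apply), "rvec" (rotation vector, rad) and "tvec" (3), from world to camera coordinates, as OpenCV has them; the wrist camera has in their place "tool_from_camera" (4x4, takes a point from camera to tool coordinates, whose origin is the TCP and whose axes are the flange's). Camera axes: x right, y down, z forward; pixel columns grow to the right and rows downward; lengths in m; the calibration is good to about 2 mm. A picture is of the moment at which its call begins: read the wrist's pose just before it. calibration takes no time and is no camera call.
- job.sign_off(): hands the job in; it is judged then, once.
The state is a dict: "t": time; "q": joint angles; "qvel": joint speeds; "joint_torque": joint torques, N m; "position": TCP position; "tool_rot": TCP orientation; "force": force on the tool from outside, world axes, zero at the start; "wrist_torque": the same for the moment, N m; "grip_width": finger opening in m; "finger_force": force on a finger pad.
Only numpy, scipy, OpenCV 4.12 (cv2) and the standard library are available. Lean on these libraries where they do the work, as an engineer would, in place of code of your own. Each camera call takes 0.05 s, during which the arm holds its last target. There are 200 camera calls.

## Task

Pick up the loose mast section of the table stand by its head and push its open foot down over the stand's spigot until its lower edge is level with the top of the ring mark. Holding it at that height, turn it clockwise (seen from above) so that the upright post folds the cam lever fully shut against the collar; the lever must stay open until then. Finish still holding the mast at the mark, since it slides down if let go, and leave the things round about where they are.

Things in the scene. Friction and masses are not known exactly. Their poses are not given: they have to be found in the camera images.
- stand: Fixed table stand; origin on the table under its spigot axis, z up. Round steel base, radius 72 mm, 12 mm thick; on its axis an aluminium spigot, diameter 21 mm, top 140 mm above the table. A round steel post, diameter 10 mm, stands 53.5 mm from the axis on the stand's own -y side.
- spigot_top (a point): Centre of the spigot's top, 140 mm above the table. The last 8 mm are coned down to a diameter of 10 mm.
- post_top (a point): Centre of the post's top, 53.5 mm from the spigot axis, 123.5 mm above the table. The post stands on a 20 mm wide block that ends 17.5 mm above the table. It is rigid sideways, but sprung: it yields up to 6 mm straight away from the spigot (about 1.5 N per mm).
- mark (a point): Centre of the upper edge of the ring mark: a thin dark ring, 4 mm high, 22.4 mm in diameter, round the spigot, 47 to 77 mm above the table (differs from start to start). Only a mark: the mast passes over it and does not rest on it.
- mast: Loose upright mast section, 0.24 kg, 126 mm high; origin at the centre of its lower edge, z up its axis. Tube, diameter 34 mm; black collar, diameter 44 mm, round its lowest 30 mm; bore 24 mm in diameter, open at the foot, 92 mm deep (3 mm wider than the spigot: slides freely, falls if let go, also with the lever shut). The cam lever is hinged on the collar's own -y side.
- mast_foot (a point): Centre of the mast's lower edge (same point as its origin).
- mast_head (a point): Centre of the mast's head: a black flat block for gripping, 92 to 126 mm above the foot, 44 mm long along the mast's own x and 24 mm thick along its own y. This point is 109 mm above the foot.
- cam_lever (a joint): Angle of the steel cam lever, rad: 0 shut, 1.4 fully open; starts 1.1 to 1.35. Its upright pin is 27 mm from the mast axis on the mast's -y side. Open it sticks out to the mast's -y; shut it lies beside the collar along the mast's +x. It stays where it is left (stiff pin, about 0.03 N m). Lever 8 mm thick, 17 mm high, centred 16 mm above the foot.
- lever_tip (a point): Centre of the lever's rounded tip (radius 4 mm), 38 mm from its pin. Lower the mast with the post 0.2 to 0.3 rad clockwise (from above) of the lever's pin: the open lever clears it. Turning the mast clockwise from there by about 1.45 rad, the post folds the lever and slides off over its tip: it is shut. Turning back may open it.
- jar: Bystander: glass jar with a black lid, 79 mm wide, 114 mm high; origin under its centre.
- small_dipper: Bystander: small open metal dipper, 50 mm across, 21 mm high; origin under its centre.
- rubber_lump: Bystander: grey putty rubber, 26 x 42 x 12 mm; origin under its centre.
- stick: Bystander: charcoal stick, 79 mm long, 9 mm thick; origin under its centre.
Not all that is in view belongs to the job. What is shaped like the mast but pink is not meant.

How it is judged:
On the way, in this order (a step that is already met when the one before it is completed fails the run):
1. the mast is on the spigot by more than 15 mm, upright, lever still open (angle between mast's own z axis and vertical below 0.1 rad and horizontal distance between mast_foot and spigot_top below 0.005 m and z of mast_foot in the frame of spigot_top below -0.015 m and value of joint cam_lever above 0.7 rad), for 0.1 s.
2. the held mast's lower edge is within 5 mm of the mark's upper edge, lever still open (angle between mast's own z axis and vertical below 0.1 rad and horizontal distance between mast_foot and spigot_top below 0.005 m and z of mast_foot in the frame of mark between -0.005 and 0.005 m and contact force between mast and the fingers above 2 N and value of joint cam_lever above 0.7 rad), for 0.2 s.
3. the cam lever is shut with the mast held at the mark (angle between mast's own z axis and vertical below 0.1 rad and horizontal distance between mast_foot and spigot_top below 0.005 m and z of mast_foot in the frame of mark between -0.005 and 0.005 m and contact force between mast and the fingers above 2 N and value of joint cam_lever below 0.12 rad), for 0.2 s.
At the end, for the whole second after the job is handed in: The mast is on the spigot (axes within 5 mm, within 0.1 rad of upright), its lower edge within 5 mm of the ring mark's upper edge, the cam lever within 0.12 rad of shut, and the fingers still grip the mast (over 2 N) and hold it still (all of step 3 and linear speed of mast below 0.02 m/s); the arm keeps its last pose, push and grip.
It fails at once if the cam lever is folded (below 0.7 rad) while the mast's lower edge is more than 10 mm from the mark (value of joint cam_lever below 0.7 rad and (z of mast_foot in the frame of mark above 0.01 m or z of mast_foot in the frame of mark below -0.01 m)).
It fails at once if the glass jar is moved by more than 30 mm (distance of jar from where it was at the start of the episode above 0.03 m).
It fails at once if the small dipper is moved by more than 30 mm (distance of small_dipper from where it was at the start of the episode above 0.03 m).
It fails at once if the putty rubber is moved by more than 30 mm (distance of rubber_lump from where it was at the start of the episode above 0.03 m).
It fails at once if the charcoal stick is moved by more than 30 mm (distance of stick from where it was at the start of the episode above 0.03 m).
It also fails if it takes over 48 s, if anything falls off the work surface, if the arm or the gripper's body presses on something with over 40 N, if the wrist force passes 120 N, or if a joint passes its speed limit or range.

## Working session

There is one attempt and no reset: what is moved stays moved. The work goes in short steps, Python scripts to look and compute and a tool call to move; the robot and the scene stay as the last step left them, time stands still between calls to the robot, and variables do not carry over. Pictures are saved under pics/ and viewed, at most 10 in all, crops included, and the job is handed in when it is done.

Besides the shell and the picture viewer there is one more tool, called after "Call:" in YAML: its name, and indented under it one key for each argument. move_arm: Moves the arm, as the interface text tells. Its arguments: {"type":"object","properties":{"steps":{"type":"array","items":{"type":"number"}},"squeeze":{"type":"number"}},"required":["steps"]}

```bash
mkdir -p pics
cat > h.py <<'E'
import numpy as np, cv2
from scipy.spatial.transform import Rotation as R
from workcell import ctrl, imaging, job
def T(name, st=None):
    c=imaging.calibration(name)
    if name=="wrist":
        q=np.array(st["tool_rot"]); r=R.from_quat(q[[1,2,3,0]]).as_matrix()
        W=np.eye(4); W[:3,:3]=r; W[:3,3]=st["position"]
        M=W@np.array(c["tool_from_camera"])
    else:
        r=cv2.Rodrigues(np.array(c["rvec"],float))[0]; M=np.eye(4)
        M[:3,:3]=r.T; M[:3,3]=-r.T@np.array(c["tvec"],float).ravel()
    return np.array(c["K"]),float(c["k1"]),M
def rays(cal,uv):
    K,k1,M=cal; uv=np.atleast_2d(np.array(uv,float))
    d=np.c_[(uv[:,0]-K[0,2])/K[0,0],(uv[:,1]-K[1,2])/K[1,1]]; s=d.copy()
    for _ in range(20): s=d/(1+k1*(s**2).sum(1,keepdims=True))
    return np.c_[s,np.ones(len(s))]
def plane(cal,uv,z):
    M=cal[2]; d=rays(cal,uv)@M[:3,:3].T; o=M[:3,3]
    return o+d*((z-o[2])/d[:,2])[:,None]
def cloud(cal,dep):
    h,w=dep.shape; u,v=np.meshgrid(np.arange(w),np.arange(h))
    p=rays(cal,np.c_[u.ravel(),v.ravel()])*dep.reshape(-1,1)
    return (p@cal[2][:3,:3].T+cal[2][:3,3]).reshape(h,w,3)
def proj(cal,P):
    K,k1,M=cal; p=(np.atleast_2d(P)-M[:3,3])@M[:3,:3]; s=p[:,:2]/p[:,2:]
    s=s*(1+k1*(s**2).sum(1,keepdims=True)); return s*[K[0,0],K[1,1]]+K[:2,2]
E
python3 - <<'E'
from h import *
s=ctrl.read_state(); print(s)
for n in("scene","top","wrist"):
    s=ctrl.read_state();im,d=imaging.read_camera(n); np.savez(f"{n}0.npz",im=im,d=d); cv2.imwrite(f"pics/{n}0.png",cv2.resize(im,(800,600),interpolation=cv2.INTER_CUBIC))
    c=T(n,s); print(n,c[0].tolist(),c[1],c[2].round(3).tolist(),(d>0).mean())
E
```

```text
{'t': 0.0, 'q': array([-1.25060331,  0.43521406,  0.02495941,  1.57408709, -0.01158926,
        1.1339977 , -0.0750662 ]), 'qvel': array([-2.55983550e-04,  1.42163307e-03,  7.24876566e-05, -1.51329788e-03,
       -6.70257850e-04,  1.22595990e-03, -1.02741110e-03]), 'joint_torque': array([-4.93727657e-04, -6.67837715e+01,  9.84429494e-01, -3.14462435e+01,
       -6.06928929e-02,  4.28438641e-02,  2.60719889e-04]), 'position': array([0.25628321, 0.56948257, 0.22595423]), 'tool_rot': array([-9.18964967e-05,  2.09834768e-01,  9.77736550e-01, -7.75283656e-04]), 'force': array([ 0.8074221 ,  0.43560304, -0.41775406]), 'wrist_torque': array([0.07905063, 0.0039496 , 0.00637047]), 'finger_force': 0.0, 'grip_width': 0.09174300649758513}
scene [[414.6122796799667, 0.0, 254.25677575185722], [0.0, 414.6122796799667, 194.95254682283766], [0.0, 0.0, 1.0]] -0.09305080556347632 [[0.873, -0.367, 0.322, 0.187], [-0.488, -0.634, 0.6, -0.728], [-0.016, -0.681, -0.732, 0.878], [0.0, 0.0, 0.0, 1.0]] 0.996337890625
top [[440.5677660685422, 0.0, 255.3155700104418], [0.0, 440.5677660685422, 188.75750396007479], [0.0, 0.0, 1.0]] 0.01651381339675904 [[0.028, -0.987, 0.161, 0.396], [-1.0, -0.026, 0.014, -0.083], [-0.009, -0.161, -0.987, 1.169], [0.0, 0.0, 0.0, 1.0]] 0.9961446126302084
wrist [[288.67729207636387, 0.0, 254.84463844156835], [0.0, 288.67729207636387, 194.279610851639], [0.0, 0.0, 1.0]] -0.06551631879356429 [[0.411, 0.882, 0.229, 0.196], [0.912, -0.397, -0.104, 0.596], [-0.001, 0.252, -0.968, 0.384], [0.0, 0.0, 0.0, 1.0]] 0.9682820638020834
```

View pics/scene0.png

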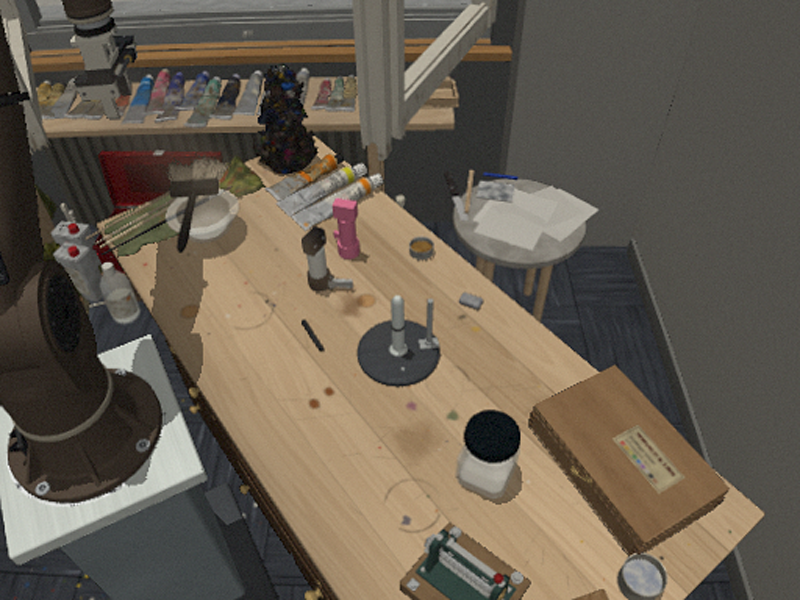

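View pics/top0.png

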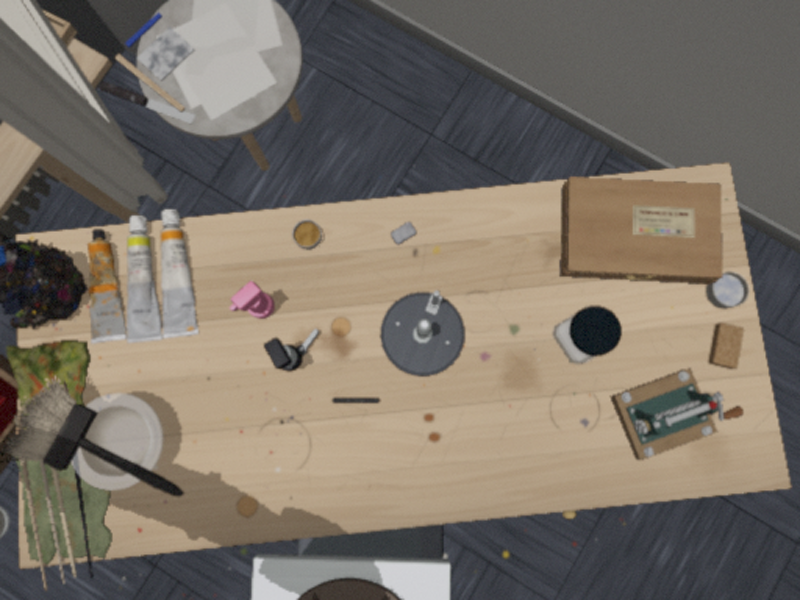

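The scene view shows the black-headed mast upright at (316,260), with the pink decoy behind it at (345,230). The stand is at (398,350) with its post at (430,322). In the top view the mast foot is at about (288,355), its lever points to (318,332), and the stand is at (423,333). Next I'll measure with depth.

Run:
```python
from h import *
cl={}
for n in("top","scene"):
    f=np.load(n+"0.npz"); c=T(n); P=cloud(c,f["d"]); cl[n]=(P,f["im"])
    if n=="top":
        m0=plane(c,[[288*.64,355*.64]],.03)[0]; s0=plane(c,[[423*.64,333*.64]],.012)[0]; print(m0,s0)
    def sel(ctr,r,z0,z1,mask=None):
        g=(np.hypot(P[...,0]-ctr[0],P[...,1]-ctr[1])<r)&(P[...,2]>z0)&(P[...,2]<z1)&(f["d"]>0)
        return P[g],f["im"][g]
    p,_=sel(s0,.2,-.02,.004); print(n,"table z",np.median(p[:,2]))
    p,_=sel(s0,.1,.008,.018); print("base circ",cv2.minEnclosingCircle(p[:,:2].astype(np.float32)),np.median(p[:,2]))
    for z0,z1 in((.03,.06),(.06,.09),(.09,.12),(.12,.145)):
        p,_=sel(s0,.085,z0,z1); 
        if len(p): print("stand",z0,len(p),p.mean(0).round(4),p.min(0).round(4),p.max(0).round(4))
    p,_=sel(m0,.07,.115,.14); print("head top",len(p),p.mean(0).round(4), [np.round(x,4) if not np.isscalar(x) else x for x in cv2.minAreaRect((p[:,:2]*1000).astype(np.float32))])
    p,col=sel(m0,.085,.015,.028); print("lever-level",len(p)); print(np.c_[p*1000,col][::3].round(0).astype(int).tolist())
```

```text
[0.4762057  0.11324532 0.03      ] [ 0.52060703 -0.10961613  0.012     ]
top table z 0.0002879343445558735
base circ ((0.5073803067207336, -0.10561911761760712), 0.08529696613550186) 0.012242561218819281
stand 0.03 17 [ 0.5362 -0.1137  0.0445] [ 0.5111 -0.1295  0.0301] [ 0.5727 -0.0992  0.0587]
stand 0.06 18 [ 0.535  -0.1145  0.0778] [ 0.5111 -0.1299  0.0601] [ 0.5688 -0.0987  0.0899]
stand 0.09 21 [ 0.5321 -0.1127  0.1071] [ 0.511  -0.1292  0.0923] [ 0.5709 -0.0981  0.1199]
stand 0.12 77 [ 0.53   -0.1112  0.1341] [ 0.5124 -0.1305  0.1201] [ 0.5749 -0.0977  0.1443]
head top 194 [0.4732 0.1145 0.1251] [array([473.5499, 115.3472]), array([43.8903, 24.2304]), 32.88732147216797]
lever-level 87
[[553, 148, 23, 76, 62, 105], [546, 152, 28, 104, 86, 140], [544, 157, 28, 113, 93, 153], [541, 165, 28, 137, 116, 166], [542, 159, 19, 92, 75, 126], [520, 70, 25, 164, 166, 168], [517, 73, 26, 180, 181, 180], [515, 78, 25, 170, 174, 176], [515, 70, 21, 152, 151, 151], [512, 75, 24, 180, 181, 179], [509, 83, 25, 149, 161, 170], [509, 75, 24, 171, 173, 171], [506, 80, 27, 179, 180, 177], [504, 83, 2
[... 1574 characters left out ...]
8, 96, 28, 36, 50, 59], [477, 95, 25, 39, 47, 58], [483, 87, 28, 52, 60, 68], [492, 87, 24, 136, 141, 144], [500, 83, 23, 151, 158, 154], [507, 77, 25, 154, 161, 157], [515, 72, 25, 147, 154, 156], [452, 113, 17, 41, 48, 56], [457, 101, 25, 37, 47, 56], [464, 95, 26, 37, 49, 58], [474, 96, 21, 39, 53, 60], [483, 95, 18, 80, 86, 89], [490, 91, 17, 90, 98, 98], [498, 85, 18, 127, 131, 133], [505, 79, 20, 126, 130, 132], [512, 75, 20, 118, 123, 124], [519, 67, 23, 113, 124, 132], [458, 105, 16, 39, 52, 59], [465, 97, 20, 32, 43, 51], [474, 97, 17, 39, 49, 60], [485, 86, 20, 89, 96, 100], [497, 84, 15, 83, 87, 91], [506, 75, 19, 78, 85, 88], [519, 69, 18, 85, 95, 104], [470, 96, 15, 39, 50, 59]]
```

Run:
```python
from h import *
f=np.load("scene0.npz"); c=T("scene"); P=cloud(c,f["d"]); im=f["im"]
# spigot & post edges per row
uvt=proj(c,[[.520,-.109,.140],[.520,-.109,.012],[.572,-.121,.1235]]); print(uvt.round(1))
cv2.imwrite("pics/sp.png",cv2.resize(im[170:270,205:305],(600,600),interpolation=cv2.INTER_NEAREST))
u0=int(round(uvt[0,0]))
for v in range(186,230):
    print(v,im[v,u0-7:u0+9].mean(1).astype(int).tolist())
t=np.load("top0.npz"); ct=T("top"); Pt=cloud(ct,t["d"])
for n,Q,d in(("top",Pt,t["d"]),("scene",P,f["d"])):
    g=(np.hypot(Q[...,0]-.52,Q[...,1]+.11)<.03)&(Q[...,2]>.134)&(d>0); print(n,Q[g].mean(0),g.sum())
    g=(np.hypot(Q[...,0]-.572,Q[...,1]+.121)<.02)&(Q[...,2]>.117)&(d>0); print(n,Q[g].mean(0),g.sum())
```

```text
[[254.2 190.1]
 [255.  223. ]
 [274.7 190.1]]
186 [133, 135, 139, 138, 140, 134, 134, 138, 133, 134, 134, 134, 137, 142, 140, 141]
187 [138, 134, 131, 137, 139, 137, 134, 130, 133, 136, 136, 132, 135, 141, 138, 139]
188 [131, 134, 136, 133, 133, 138, 145, 139, 139, 129, 135, 135, 134, 137, 137, 141]
189 [127, 133, 136, 132, 133, 152, 180, 181, 175, 146, 128, 136, 135, 133, 136, 137]
190 [126, 127, 133, 132, 139, 174, 200, 198, 190, 150, 125, 131, 137, 138, 132, 134]
191 [141, 129, 126, 123, 136, 166, 184, 186, 177, 143, 114, 126, 133, 135, 134, 134]
192 [149, 143, 126, 115, 126, 151, 162, 164, 159, 137, 117, 109, 131, 132, 136, 132]
193 [153, 153, 141, 116, 122, 135, 145, 146, 140, 132, 114, 115, 139, 133, 131, 134]
194 [152, 157, 145, 117, 108, 126, 131, 132, 130, 123, 107, 113, 142, 139, 130, 133]
195 [149, 153, 148, 117, 107, 111, 119, 123, 117, 113, 106, 112, 142, 141, 139, 131]
196 [150, 154, 148, 119, 104, 111, 118, 117, 113, 111, 103, 110, 135, 138, 143, 135]
197 [145, 146, 150, 122, 100, 107, 112, 117, 117, 113, 103, 109, 133, 132, 134, 142]
198 [150, 145, 145, 114, 102, 111,
[... 1918 characters left out ...]
131, 167, 150, 117, 105, 109, 112, 109, 108, 113, 114, 101, 50, 54]
224 [58, 73, 126, 174, 171, 160, 134, 114, 118, 118, 118, 122, 113, 94, 26, 43]
225 [65, 65, 98, 157, 177, 175, 170, 153, 127, 125, 129, 126, 103, 71, 41, 38]
226 [66, 65, 69, 105, 147, 170, 185, 175, 131, 136, 127, 101, 70, 44, 37, 42]
227 [63, 65, 64, 66, 84, 118, 143, 133, 114, 107, 88, 51, 32, 33, 38, 38]
228 [65, 64, 65, 62, 55, 64, 76, 74, 80, 69, 47, 33, 37, 38, 35, 39]
229 [61, 68, 66, 66, 62, 66, 64, 63, 64, 67, 62, 55, 50, 35, 39, 36]
top [ 0.52105259 -0.10757089  0.13818504] 45
top [ 0.57099883 -0.12631783  0.12326538] 14
scene [ 0.51940888 -0.10828376  0.13678585] 25
scene [ 0.57108015 -0.12529899  0.12040093] 11
```

View pics/sp.png

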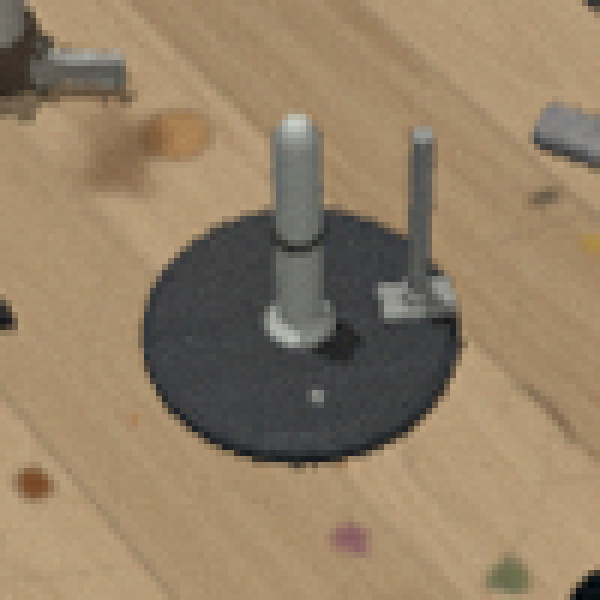

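Call:
move_arm:
  steps: [-1,0,0,-0.03,0,0,0,-1,0,0,-0.03,0,0,0,-1,-0.032,-0.0271,0,0,0,0,-1,-0.032,-0.0271,0,0,0,0,-1,-0.032,-0.0271,0,0,0,0,-1,-0.032,-0.0271,0,0,0,0,-1,-0.032,-0.0271,0,0,0,0,-1,-0.032,-0.0271,0,0,0,0,-1,-0.032,-0.0271,0,0,0,0,-1,-0.032,-0.0271,0,0,0,0,-1,-0.032,-0.0271,0,0,0,0,-1,-0.032,-0.0271,0,0,0,0,-1,-0.032,-0.0271,0,0,0,0,-1,-0.032,-0.0271,0,0,0,0,-1,0,0,0,0,0,10.6,-1,0,0,0,0,0,10.6,-1,0,0,0,0,0,10.6,-1,0,0,0,0,0,10.6,-1,0,0,0,0,0,10.6,-1,0,0,0,0,0,0]

```text
t: 2.65
position: [0.473, 0.1159, 0.2866]
tool_rot: [-0.0, 0.624, 0.782, -0.0]
force: [-0.1, -0.3, 0.4]
grip_width: 0.0919
finger_force: 0.0
```

Run:
```python
from h import *
s=ctrl.read_state(); im,d=imaging.read_camera("wrist"); np.savez("w1.npz",im=im,d=d); print(s["position"],s["tool_rot"],s["q"].round(2)); c=T("wrist",s); import pickle; pickle.dump(c,open("w1.pkl","wb"))
pts=[[.520,-.108,.140],[.520,-.108,.012],[.571,-.1258,.1235],[.473,.115,.126]]
print(proj(c,pts).round(1))
cv2.imwrite("pics/w1.png",cv2.resize(im,(800,600),interpolation=cv2.INTER_CUBIC))
# scene ring z, using front surface toward camera
cs=T("scene"); o=cs[2][:3,3]; a=np.array([.520,-.108]); n=(o[:2]-a); n/=np.linalg.norm(n)
for z in np.arange(.045,.085,.004): print(round(z,3),proj(cs,[[*(a+.0112*n),z]]).round(2))
print("top back edge",proj(cs,[[*(a-.005*n),.14]]), "base front",proj(cs,[[*(a+.072*n),0.]]),"back",proj(cs,[[*(a-.072*n),0.012]]))
```

```text
[0.47301314 0.11586889 0.28658441] [-7.64076392e-05  6.23582168e-01  7.81757796e-01 -1.47098743e-04] [-0.7   0.15  0.41  1.83 -0.07  1.17 -0.05]
[[251.6 354.4]
 [252.4 296.9]
 [284.7 361.5]
 [254.3 180.7]]
0.045 [[254.68 218.09]]
0.049 [[254.66 217.1 ]]
0.053 [[254.63 216.11]]
0.057 [[254.61 215.12]]
0.061 [[254.59 214.12]]
0.065 [[254.56 213.11]]
0.069 [[254.54 212.1 ]]
0.073 [[254.51 211.09]]
0.077 [[254.49 210.06]]
0.081 [[254.47 209.04]]
0.085 [[254.44 208.  ]]
top back edge [[253.97782606 188.39197494]] base front [[255.36949829 247.23134489]] back [[254.31799279 202.77591278]]
```

View pics/w1.png

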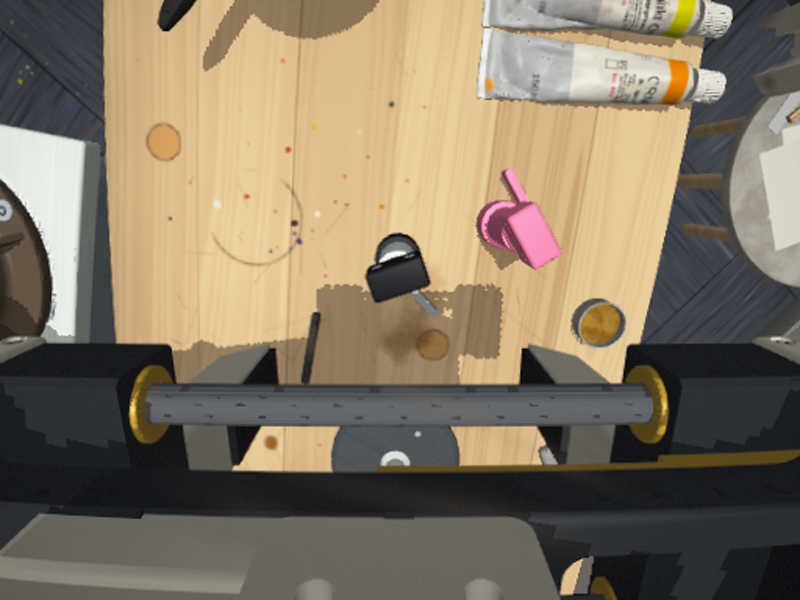

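The wrist view shows the mast head at (398,275), lever tip at (432,310), and the gripper hiding most of the stand. I'll turn to the grasp yaw and look again.

Call:
move_arm:
  steps: [-1,0,0,0,0,0,10,-1,0,0,0,0,0,10,-1,0,0,0,0,0,10,-1,0,0,0,0,0,10,-1,0,0,0,0,0,10,-1,0,0,0,0,0,10,-1,0,0,0,0,0,10,-1,0,0,0,0,0,0,-1,0,0,0,0,0,0]

```text
t: 3.82
position: [0.4731, 0.1159, 0.2867]
tool_rot: [-0.0, 0.959, 0.285, -0.0]
force: [0.8, 0.8, -0.3]
grip_width: 0.0918
finger_force: 0.0
```

Run:
```python
from h import *; import pickle
s=ctrl.read_state(); im,d=imaging.read_camera("wrist"); np.savez("w2.npz",im=im,d=d); print(s["position"],s["tool_rot"],s["q"].round(2)); c=T("wrist",s); pickle.dump(c,open("w2.pkl","wb"))
P=cloud(c,d)
g=(np.hypot(P[...,0]-.473,P[...,1]-.115)<.045)&(abs(P[...,2]-.126)<.008)&(d>0)
p=P[g]; print("head",p.mean(0),g.sum(),cv2.minAreaRect((p[:,:2]*1000).astype(np.float32)))
print(proj(c,[[.520,-.108,.140],[.520,-.108,.012],[.571,-.1258,.1235],[.473,.115,.126]]).round(1))
for z0,z1 in((.03,.06),(.06,.09),(.09,.125),(.125,.145)):
    g=(np.hypot(P[...,0]-.52,P[...,1]+.108)<.03)&(P[...,2]>z0)&(P[...,2]<z1)&(d>0)
    if g.any(): print(z0,g.sum(),P[g].mean(0).round(4))
a=np.where(np.isfinite(P).all(2))
cv2.imwrite("pics/w2.png",cv2.resize(im,(800,600),interpolation=cv2.INTER_CUBIC))
f=np.load("scene0.npz");cs=T("scene");Q=cloud(cs,f["d"])
for v in range(188,228,2): print(v,Q[v,253:257].mean(0).round(4),f["im"][v,253:257].mean().round(0))
```

```text
[0.47311622 0.11586842 0.2866979 ] [-3.46059649e-05  9.58554761e-01  2.84908349e-01 -2.77640398e-05] [-0.82  0.16  0.55  1.84 -0.09  1.17 -1.23]
head [0.47312292 0.1180018  0.12524906] 815 ((472.4941711425781, 117.20317077636719), (43.621612548828125, 23.811382293701172), 32.5446662902832)
[[433.5 252.4]
 [387.  217.1]
 [463.  221.1]
 [254.3 181.6]]
0.03 164 [ 0.5205 -0.0982  0.0453]
0.06 63 [ 0.5176 -0.0976  0.0671]
188 [ 0.5887  0.0168 -0.0015] 138.0
190 [ 0.5218 -0.1071  0.1377] 185.0
192 [ 0.5192 -0.1118  0.1362] 156.0
194 [ 0.5178 -0.1142  0.132 ] 129.0
196 [ 0.5176 -0.1143  0.1249] 115.0
198 [ 0.5169 -0.1153  0.119 ] 115.0
200 [ 0.5168 -0.1152  0.1116] 116.0
202 [ 0.5167 -0.1152  0.1041] 114.0
204 [ 0.517  -0.1144  0.0956] 114.0
206 [ 0.5166 -0.1149  0.0887] 112.0
208 [ 0.5163 -0.1152  0.0814] 112.0
210 [ 0.5163 -0.115   0.0734] 85.0
212 [ 0.5166 -0.1141  0.0644] 91.0
214 [ 0.5156 -0.1158  0.0588] 111.0
216 [ 0.5156 -0.1155  0.0504] 112.0
218 [ 0.5167 -0.1131  0.0392] 111.0
220 [ 0.5163 -0.1137  0.0318] 111.0
222 [ 0.5162 -0.1136  0.0234] 110.0
224 [ 0.5157 -0.1142  0.0159] 122.0
226 [ 0.5138 -0.1175  0.0122] 157.0
```

View pics/w2.png

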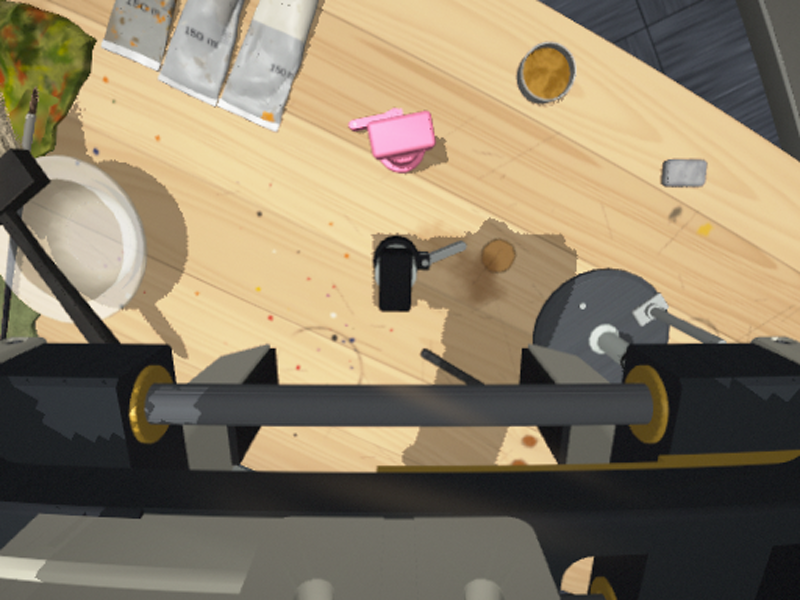

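Again the finger hides the spigot at (610,340), but the head yaw is confirmed at 32.5°. I'll shift back along tool -x to bring the spigot clear into view.

Call:
move_arm:
  steps: [-1,-0.03,0,0,0,0,0,-1,-0.03,0,0,0,0,0,-1,-0.03,0,0,0,0,0,-1,-0.02,0,0,0,0,0,-1,0,0,0,0,0,0,-1,0,0,0,0,0,0]

```text
t: 4.62
position: [0.3813, 0.0567, 0.287]
tool_rot: [-0.0, 0.959, 0.283, 0.0]
force: [0.1, 1.3, 0.0]
grip_width: 0.0915
finger_force: 0.0
```

Run:
```python
from h import *; import pickle
s=ctrl.read_state(); im,d=imaging.read_camera("wrist"); np.savez("w3.npz",im=im,d=d); print(s["position"],s["tool_rot"]); c=T("wrist",s); pickle.dump(c,open("w3.pkl","wb"))
P=cloud(c,d); print("table",np.median(P[...,2][(abs(P[...,2])<.01)&(d>0)]))
uv=proj(c,[[.520,-.108,.140],[.520,-.108,.012],[.571,-.1258,.1235]]);print(uv.round(1))
for ctr,r,z0,z1 in(((.52,-.108),.03,.137,.145),((.571,-.126),.02,.119,.128),((.52,-.108),.09,.010,.014)):
    g=(np.hypot(P[...,0]-ctr[0],P[...,1]-ctr[1])<r)&(P[...,2]>z0)&(P[...,2]<z1)&(d>0); p=P[g]
    print(g.sum(),p.mean(0).round(4),cv2.minEnclosingCircle(p[:,:2].astype(np.float32)) if len(p) else 0)
x0=int(uv[:2,0].min())-25; y0=int(uv[:2,1].min())-35
cr=im[y0:y0+75,x0:x0+100]; print(x0,y0)
cv2.imwrite("pics/w3.png",cv2.resize(cr,None,fx=8,fy=8,interpolation=cv2.INTER_NEAREST))
```

```text
[0.38134202 0.05670861 0.28696675] [-8.53488079e-05  9.59160613e-01  2.82861581e-01  4.87539824e-04]
table -0.0003342439648288953
[[449.2 159.9]
 [395.2 148.2]
 [479.2 129.3]]
103 [ 0.5194 -0.1057  0.1391] ((0.5193040370941162, -0.10588999092578888), 0.00719279982149601)
72 [ 0.5696 -0.1238  0.1222] ((0.5698152780532837, -0.12471483647823334), 0.005391178652644157)
4909 [ 0.5166 -0.0989  0.0115] ((0.5194101929664612, -0.10604706406593323), 0.0702807679772377)
370 113
```

View pics/w3.png

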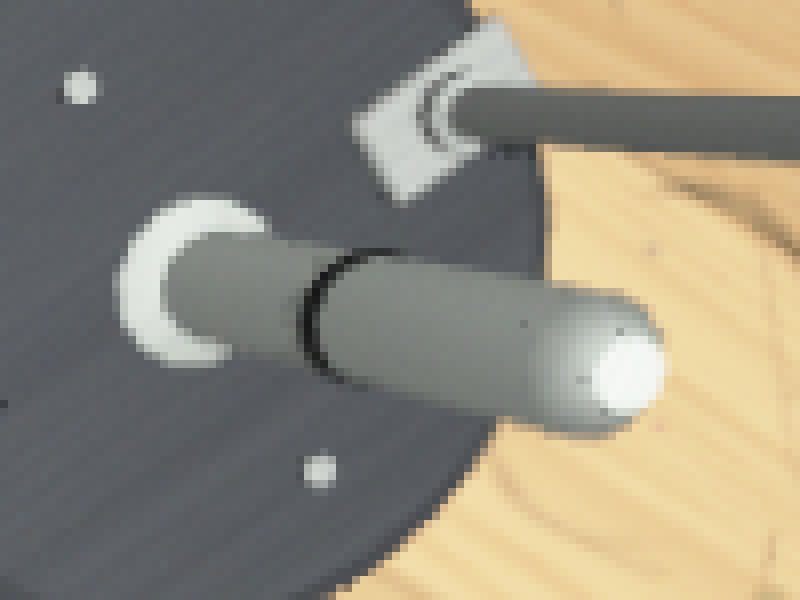

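The crop shows the ring's leftmost point at about (302–320, 320), the white spigot tip at (628,370), and the post foot at (455,120). That's enough to compute the mark height and stand pose.

Run:
```python
from h import *; import pickle
c=pickle.load(open("w3.pkl","rb")); f=np.load("w3.npz"); im=f["im"]
def cyl(uv,a,r):
    o=c[2][:3,3]; d=rays(c,uv)@c[2][:3,:3].T; d=d[0]; q=o[:2]-a
    A=d[:2]@d[:2];B=2*q@d[:2];C=q@q-r*r; t=(-B-np.sqrt(B*B-4*A*C))/2/A; return o+t*d
for v in(151,152,153,154):
    row=im[v,398:424].mean(1); print(v,row.astype(int).tolist())
for a in((.5194,-.1059),(.520,-.108)):
    a=np.array(a); print([cyl([[u,152.5]],a,.0112).round(4).tolist() for u in(407.25,408.4,409.5)])
    n=c[2][:2,3]-a; n/=np.linalg.norm(n)
    print("collar top ref",proj(c,[[*a,.14],[*(a+.0105*n),.012]]).round(1))
# tip of spigot by white blob on z=.14
g=(im.min(2)>215); g[:, :430]=0; g[:140]=0; g[175:]=0; g[:,460:]=0
v,u=np.nonzero(g); print(u.mean(),v.mean(),len(u),plane(c,[[u.mean(),v.mean()]],.14))
```

```text
151 [122, 121, 123, 122, 123, 123, 124, 115, 112, 85, 31, 42, 111, 127, 126, 127, 127, 127, 128, 129, 130, 131, 132, 131, 132, 133]
152 [121, 120, 121, 120, 121, 122, 122, 117, 116, 70, 26, 62, 125, 124, 124, 125, 127, 126, 129, 129, 128, 128, 130, 130, 131, 132]
153 [119, 120, 119, 120, 120, 121, 121, 114, 110, 61, 24, 72, 122, 124, 123, 123, 124, 125, 124, 127, 126, 128, 128, 129, 128, 129]
154 [116, 117, 117, 118, 119, 118, 119, 121, 116, 68, 25, 55, 120, 123, 122, 124, 124, 124, 124, 126, 126, 125, 127, 127, 128, 127]
[[0.513, -0.0967, 0.0734], [0.5133, -0.0965, 0.0763], [0.5136, -0.0963, 0.0791]]
collar top ref [[447.5 159.3]
 [387.5 146.4]]
[[0.5138, -0.0987, 0.0696], [0.5141, -0.0985, 0.0725], [0.5144, -0.0983, 0.0752]]
collar top ref [[449.2 159.9]
 [388.8 146.8]]
448.0769230769231 159.1076923076923 65 [[ 0.51988804 -0.1062946   0.14      ]]
```

Call:
move_arm:
  steps: [-1,0.03,0,0,0,0,0,-1,0.03,0,0,0,0,0,-1,0.03,0,0,0,0,0,-1,0.02,0,0,0,0,0,-1,0,0,0,0,0,0,-1,0,0,0.03,0,0,0,-1,0,0,0.03,0,0,0,-1,0,0,0.03,0,0,0,-1,0,0,0.03,0,0,0,-1,0,0,0.03,0,0,0,-1,0,0,0.03,0,0,0,-1,0,0,0.012,0,0,0,-1,0,0,0,0,0,0,-1,0,0,0,0,0,0]

```text
t: 6.42
position: [0.4739, 0.1159, 0.0957]
tool_rot: [-0.0, 0.959, 0.282, 0.001]
force: [0.0, -0.0, 0.3]
grip_width: 0.0918
finger_force: 0.0
```

Call:
move_arm:
  steps: [0.2,0,0,0,0,0,0,0.4,0,0,0,0,0,0,0.6,0,0,0,0,0,0,0.8,0,0,0,0,0,0,1,0,0,0,0,0,0,1,0,0,0,0,0,0,1,0,0,0,0,0,0,1,0,0,0,0,0,0]
  squeeze: 45

```text
t: 7.42
position: [0.4729, 0.1158, 0.0946]
tool_rot: [0.0, 0.959, 0.282, -0.0]
force: [0.7, 1.3, -1.0]
grip_width: 0.024
finger_force: 44.9
```

Call:
move_arm:
  steps: [1,0,0,-0.03,0,0,0,1,0,0,-0.04,0,0,0,1,0,0,-0.04,0,0,0,1,0,0,-0.04,0,0,0,1,0,0,-0.02,0,0,0,1,-0.0102,0.0266,0,0,0,0,1,-0.0102,0.0266,0,0,0,0,1,-0.0102,0.0266,0,0,0,0,1,-0.0102,0.0266,0,0,0,0,1,-0.0102,0.0266,0,0,0,0,1,-0.0102,0.0266,0,0,0,0,1,-0.0102,0.0266,0,0,0,0,1,-0.0102,0.0266,0,0,0,0,1,0,0,0,0,0,-10.3,1,0,0,0,0,0,-10.3,1,0,0,0,0,0,-10.3,1,0,0,0,0,0,-10.3,1,0,0,0,0,0,-10.3,1,0,0,0,0,0,0,1,0,0,0,0,0,0]

```text
t: 9.93
position: [0.5196, -0.1073, 0.2645]
tool_rot: [-0.0, 0.743, 0.669, -0.0]
force: [-1.2, 0.4, -2.9]
grip_width: 0.0236
finger_force: 44.9
```

Run:
```python
from h import *
s=ctrl.read_state(); q=s["tool_rot"]; print(s["position"],q,s["q"].round(2),s["force"],"yaw",2*np.degrees(np.arctan2(q[2],q[1])))
o=np.zeros((300,700,3),np.uint8)
for i,n in enumerate(("scene","top")):
    im,d=imaging.read_camera(n); c=T(n); P=cloud(c,d); np.savez(n+"4.npz",im=im,d=d)
    x,y=s["position"][:2]; f=s["position"][2]-.0946; print(n,"foot",f)
    w=proj(c,[[x,y,f]])[0].astype(int); u0,v0=w[0]-50,w[1]-50
    cv2.imwrite(f"pics/{n}4.png",cv2.resize(im[max(v0,0):v0+100,u0:u0+100],(400,400),interpolation=cv2.INTER_NEAREST)); print(u0,v0)
    for z0,z1 in((f+.002,f+.028),(f+.035,f+.085)):
        g=(np.hypot(P[...,0]-x,P[...,1]-y)<.06)&(P[...,2]>z0)&(P[...,2]<z1)&(d>0); p=P[g]; print(g.sum(),p.mean(0).round(4),p.min(0).round(4),p.max(0).round(4))
a=cv2.imread("pics/scene4.png");b=cv2.imread("pics/top4.png"); cv2.imwrite("pics/both4.png",np.hstack([a,cv2.resize(b,(400,400))]))
```

```text
[ 0.51956619 -0.10730627  0.26451244] [-1.76312483e-04  7.42976954e-01  6.69316964e-01 -1.26882811e-04] [-0.31  0.26  0.52  1.78 -0.14  1.14  0.15] [-1.20083866  0.37758946 -2.88591656] yaw 84.0287416920514
scene foot 0.1699124436686289
203 131
256 [ 0.5304 -0.1171  0.1869] [ 0.4975 -0.1305  0.172 ] [ 0.5789 -0.0891  0.1979]
222 [ 0.5142 -0.1191  0.2301] [ 0.5038 -0.126   0.2053] [ 0.5313 -0.1041  0.2545]
top foot 0.1699124436686289
221 156<stdin>:10: RuntimeWarning: Mean of empty slice.
  ret = um.true_divide(
Traceback (most recent call last):
ValueError: zero-size array to reduction operation minimum which has no identity
```

Run:
```python
from h import *
f=np.load("scene4.npz");im=f["im"]; P=cloud(T("scene"),f["d"]); c=T("scene")
print("pred axis",proj(c,[[.5196,-.1073,.17],[.5196,-.1073,.25]]).round(1))
x,y=.5196,-.1073
for nm,Q,z0,z1,r in(("tube",P,.205,.25,.03),("spig",cloud(c,np.load("scene0.npz")["d"]),.04,.125,.025)):
    g=(np.hypot(Q[...,0]-x,Q[...,1]-y)<r)&(Q[...,2]>z0)&(Q[...,2]<z1)
    p=Q[g]; from scipy.optimize import least_squares
    R0={"tube":.017,"spig":.0105}[nm]
    s=least_squares(lambda a:np.hypot(p[:,0]-a[0],p[:,1]-a[1])-R0,[x,y],loss="soft_l1",f_scale=.001); print(nm,s.x.round(4),len(p))
    rows=[]
    for v in range(*( (165,178) if nm=="tube" else (194,208))):
        k=np.nonzero(g[v])[0]
        if len(k): rows.append((v,k.min(),k.max()))
    print(rows)
cv2.imwrite("pics/s4.png",cv2.resize(im[130:240,200:310],(600,600),interpolation=cv2.INTER_NEAREST))
```

```text
pred axis [[253.5 181.1]
 [252.9 156.3]]
tube [ 0.5213 -0.107 ] 199
[(165, np.int64(247), np.int64(260)), (166, np.int64(247), np.int64(260)), (167, np.int64(247), np.int64(260)), (168, np.int64(247), np.int64(260)), (169, np.int64(247), np.int64(260)), (170, np.int64(247), np.int64(260)), (171, np.int64(247), np.int64(260)), (172, np.int64(248), np.int64(260)), (173, np.int64(248), np.int64(259)), (174, np.int64(249), np.int64(258)), (175, np.int64(251), np.int64(254)), (176, np.int64(252), np.int64(253))]
spig [ 0.5212 -0.1058] 175
[(194, np.int64(250), np.int64(250)), (195, np.int64(250), np.int64(258)), (196, np.int64(251), np.int64(258)), (197, np.int64(251), np.int64(258)), (198, np.int64(251), np.int64(258)), (199, np.int64(251), np.int64(258)), (200, np.int64(251), np.int64(258)), (201, np.int64(251), np.int64(258)), (202, np.int64(251), np.int64(258)), (203, np.int64(251), np.int64(258)), (204, np.int64(251), np.int64(258)), (205, np.int64(251), np.int64(258)), (206, np.int64(251), np.int64(258)), (207, np.int64(251), np.int64(258))]
```

View pics/s4.png

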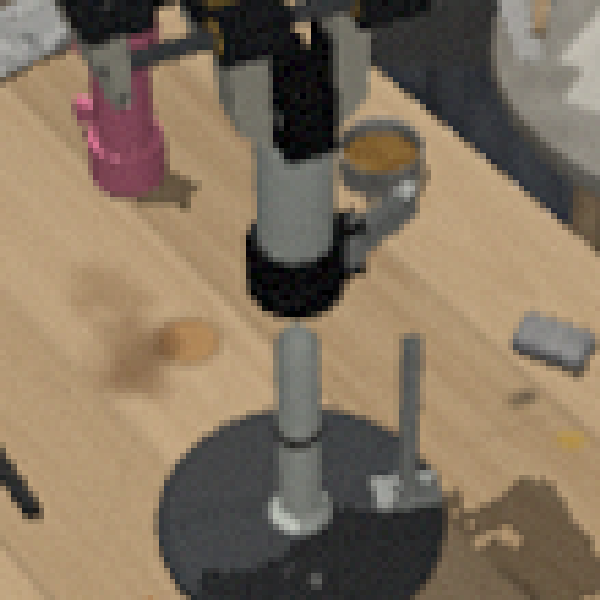

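The mast hangs over the spigot, with foot at (295,310) and spigot tip at (297,325). The lever is open and to the left of the post, as it should be. Lowering now.

Call:
move_arm:
  steps: [1,0.0006,0,0.01,0,0,0,1,0,0,0.01,0,0,0,1,0,0,0.01,0,0,0,1,0,0,0.01,0,0,0,1,0,0,0.005,0,0,0,1,0,0,0,0,0,0,1,0,0,0,0,0,0]

```text
t: 10.9
position: [0.52, -0.1068, 0.22]
tool_rot: [0.0, 0.742, 0.671, 0.0]
force: [-0.6, -0.0, -2.6]
grip_width: 0.024
finger_force: 44.9
```

Call:
move_arm:
  steps: [1,0,0,0.005,0,0,0,1,0,0,0.005,0,0,0,1,0,0,0.005,0,0,0,1,0,0,0.005,0,0,0,1,0,0,0,0,0,0,1,0,0,0,0,0,0]

```text
t: 11.65
position: [0.5199, -0.1067, 0.1998]
tool_rot: [0.0, 0.742, 0.671, 0.0]
force: [-0.7, 1.0, -1.8]
grip_width: 0.0238
finger_force: 44.9
```

Call:
move_arm:
  steps: [1,0,0,0.006,0,0,0,1,0,0,0.006,0,0,0,1,0,0,0.006,0,0,0,1,0,0,0.006,0,0,0,1,0,0,0.006,0,0,0,1,0,0,0,0,0,0,1,0,0,0,0,0,0]

```text
t: 12.52
position: [0.5199, -0.1067, 0.1698]
tool_rot: [0.0, 0.742, 0.671, 0.0]
force: [-0.9, 0.1, -3.2]
grip_width: 0.0238
finger_force: 44.9
```

Run:
```python
from h import *
s=ctrl.read_state(); print(s["position"],s["force"],s["wrist_torque"])
im,d=imaging.read_camera("scene"); c=T("scene"); f=np.load("scene0.npz")["im"]
P=s["position"]; a=P[:2]; n=c[2][:2,3]-a; n/=np.linalg.norm(n)
print("ring/foot pred row", [(z,proj(c,[[*(a+r*n),z]]).round(1).tolist()) for z,r in((.0755,.022),(.0755,.0112),(P[2]-.0946,.022))])
print([int(x) for x in im[198:228,253:257].mean((1,2))])
cv2.imwrite("pics/s5.png",cv2.resize(im[160:240,215:295],(600,600),interpolation=cv2.INTER_NEAREST))
```

```text
[ 0.51990527 -0.10673071  0.16983137] [-0.88729197  0.0773506  -3.17108532] [-0.05880245  0.06414048  0.02814427]
ring/foot pred row [(0.0755, [[254.3, 213.4]]), (0.0755, [[254.2, 210.1]]), (np.float64(0.07523137147134422), [[254.3, 213.4]])]
[118, 117, 114, 113, 114, 117, 90, 38, 15, 16, 18, 14, 17, 18, 12, 36, 98, 121, 118, 118, 117, 118, 115, 118, 117, 117, 125, 136, 144, 112]
```

View pics/s5.png

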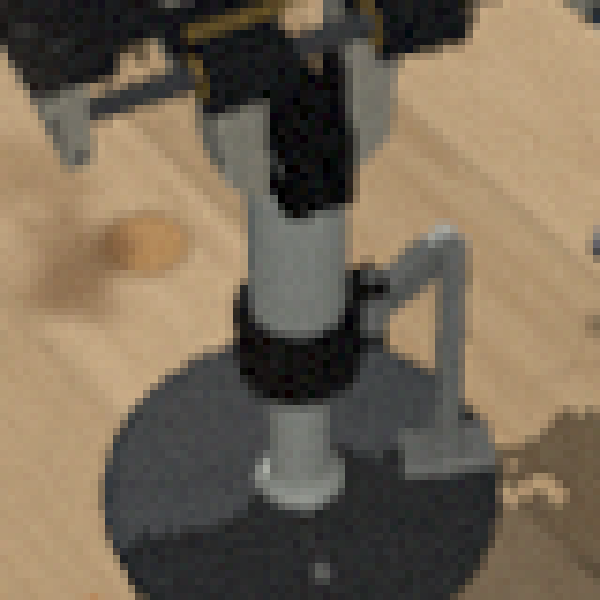

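The lower edge at row 213.5 of the full frame matches the prediction for z = 75.2 mm, so it is at the mark. The lever at (440,235) is just beyond the post and still open. Now the clockwise turn.

Call:
move_arm:
  steps: [1,0,0,0,0,0,4,1,0,0,0,0,0,4,1,0,0,0,0,0,4,1,0,0,0,0,0,4,1,0,0,0,0,0,4,1,0,0,0,0,0,4,1,0,0,0,0,0,4,1,0,0,0,0,0,4,1,0,0,0,0,0,4,1,0,0,0,0,0,4]

```text
t: 13.82
position: [0.5201, -0.1062, 0.17]
tool_rot: [-0.0, 0.927, 0.376, 0.0]
force: [-0.1, 1.2, -1.8]
grip_width: 0.0236
finger_force: 44.9
```

Call:
move_arm:
  steps: [1,0,0,0,0,0,4,1,0,0,0,0,0,4,1,0,0,0,0,0,4,1,0,0,0,0,0,4,1,0,0,0,0,0,4,1,0,0,0,0,0,4,1,0,0,0,0,0,4,1,0,0,0,0,0,4]

```text
t: 14.82
position: [0.5194, -0.1059, 0.1697]
tool_rot: [-0.001, 0.994, 0.106, -0.0]
force: [-2.4, 0.5, -3.6]
grip_width: 0.0241
finger_force: 44.9
```

Call:
move_arm:
  steps: [1,0,0,0,0,0,4,1,0,0,0,0,0,4,1,0,0,0,0,0,4,1,0,0,0,0,0,0,1,0,0,0,0,0,0]

```text
t: 15.45
position: [0.5199, -0.1066, 0.1699]
tool_rot: [-0.0, 1.0, 0.003, 0.0]
force: [-0.4, -0.1, -2.5]
grip_width: 0.0239
finger_force: 44.9
```

Run:
```python
from h import *
s=ctrl.read_state(); q=s["tool_rot"]; print(s["t"],s["position"],s["force"],s["wrist_torque"],s["q"].round(2),"yaw",2*np.degrees(np.arctan2(q[2],q[1])))
im,d=imaging.read_camera("scene"); print([int(x) for x in im[198:228,253:257].mean((1,2))])
cv2.imwrite("pics/s6.png",cv2.resize(im[170:235,222:287],(600,600),interpolation=cv2.INTER_NEAREST))
P=cloud(T("scene"),d); z=s["position"][2]-.0946
g=(np.hypot(P[...,0]-.52,P[...,1]+.1065)<.065)&(np.hypot(P[...,0]-.52,P[...,1]+.1065)>.024)&(abs(P[...,2]-z-.016)<.012)&(d>0)
yw=np.arctan2(q[2],q[1])*2; L=(P[g][:,:2]-s["position"][:2])@np.array([[np.cos(yw),-np.sin(yw)],[np.sin(yw),np.cos(yw)]])
print((np.c_[L*1000,P[g][:,2]*1000,im[g].mean(1)]).round(0).astype(int).tolist())
```

```text
15.45 [ 0.51994944 -0.1066033   0.16986699] [-0.36011791 -0.06075483 -2.46908357] [-0.03586642  0.1542885  -0.02765554] [-0.53  0.44  0.87  1.92 -0.4   0.97 -1.03] yaw 0.36991484211788594
[117, 114, 115, 115, 117, 117, 88, 23, 13, 15, 19, 15, 18, 17, 13, 54, 102, 120, 121, 117, 118, 116, 117, 118, 117, 116, 124, 137, 144, 112]
[[47, -21, 103, 82], [49, -22, 103, 93], [52, -22, 101, 98], [48, -19, 97, 86], [48, -23, 100, 93], [52, -22, 97, 101], [48, -14, 88, 100], [47, -20, 94, 86], [50, -21, 94, 90], [52, -23, 94, 103], [39, -23, 98, 122], [42, -24, 97, 92], [47, -21, 91, 87], [48, -23, 93, 92], [52, -23, 91, 99], [33, -24, 99, 132], [35, -25, 98, 117], [38, -25, 96, 102], [40, -26, 97, 90], [43, -27, 96, 93], [50, -21, 86, 92], [52, -23, 87, 100], [27, -24, 98, 121], [30, -24, 97, 95], [30, -28, 100, 104], [35, -25, 94, 92], [35, -30, 99, 95], [38, -30, 97, 94], [41, -31, 97, 89], [49, -22, 84, 93], [50, -25, 86, 95], [19, -23, 98, 126], [22, -23, 97, 114], [24, -25, 97, 101], [26, -26, 97, 97], [27, -28, 98, 90], [29, -30, 99, 97], [32, -31, 99, 98], [35, -31, 96, 87], [37, -32, 9
[... 1031 characters left out ...]
 99, 53], [-2, -29, 98, 71], [-1, -32, 99, 86], [1, -34, 100, 95], [4, -33, 97, 87], [8, -31, 93, 85], [11, -32, 92, 90], [14, -31, 90, 84], [18, -30, 86, 89], [20, -30, 85, 90], [23, -31, 84, 89], [-5, -30, 96, 84], [-3, -31, 96, 95], [-2, -33, 97, 93], [2, -32, 94, 91], [6, -31, 90, 85], [8, -31, 89, 94], [12, -30, 86, 91], [14, -32, 87, 91], [18, -29, 82, 94], [-5, -28, 90, 86], [-3, -31, 92, 91], [-2, -33, 93, 92], [1, -34, 92, 84], [4, -33, 89, 85], [9, -30, 84, 85], [11, -32, 85, 74], [-4, -28, 86, 89], [-4, -31, 89, 88], [-1, -32, 87, 90], [1, -33, 88, 86], [4, -34, 87, 66], [-6, -30, 85, 84], [-4, -32, 86, 91], [-1, -31, 83, 93], [1, -34, 84, 83], [5, -32, 80, 51], [-1, -33, 81, 77]]
```

View pics/s6.png

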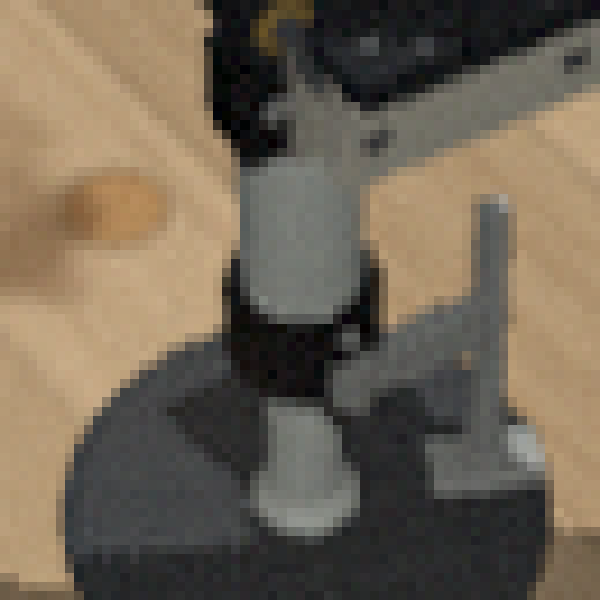

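The lever now lies along the mast's +x beside the collar: its face is at local y ≈ -31 mm from hinge to tip. The post is past the tip and the contact force is near zero. The mast is still held at the mark (edge row ≈ 213.4), so I'm handing in.

```bash
python3 -c "
from h import *
print(job.sign_off())"
```

```text
the job is handed in; nothing more can be done
None
```

The job is handed in, verdict not reported: the mast is on the spigot with its lower edge at 75.2 mm, against a mark top I measured at 74–77 mm; the cam lever looks fully shut, and the gripper still holds the mast at 45 N.

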